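# Get the week's pills out of the child-proof safe and onto the breakfast tray

### The arm

A 6-joint arm with a two-finger parallel gripper is mounted at the origin on the work surface; the furniture and walls round the work are solid. World frame = base frame: x ahead of the robot, y to its left, z up, the work surface at z = 0. Lengths are in m, angles in rad, forces in N, time in s.
With the tool pointing down it reaches from about 0.35 to 0.975 m from the base axis. Payload 4.9 kg.
Tool frame: the origin (TCP) lies midway between the tips of the shut fingers; the grasp point (between the pads) lies 19 mm behind it; z points along the fingers, y is the line along which they close (so a half turn about z gives the same grasp; the last joint's range is limited). The gripper opens to 85 mm and grips with 20 to 120 N. Pads are 22 mm wide; open, the fingers measure 114 mm over their backs; the gripper's body (76 mm by 85 mm) begins 54 mm behind the grasp point. The pads swing forward as they close: fully open they stand 13 mm farther back than shut.
Start: joints at [-1.416, 0.053, 1.613, -0, 1.476, -0.119], TCP at [0.169, -0.602, 0.231] pointing down, gripper open.
Joint ranges: [-3.01, 3.01], [-1.01, 2.22], [0.06, 2.58], [-1.02, 4.17], [0.09, 2.62], [-3.14, 3.14]. Speed limits (rad/s): [2.57, 2.57, 3.14, 3.14, 3.14, 3.14].

### API

Orientations are given as a rotation vector (axis times angle).
In Python, from station import ctrl gives the robot as it stands.
- The arm moves only by the tool step_arm, never from a script. Its argument "targets" is a list of rows, each an object with "travel": the shift along the world's x, y, z as a fraction of full scale, a list of three; "angular": the turn, a rotation vector about the world's x, y, z as a fraction of full scale, a list of three; "gripper": the opening, from 0 (shut) to 1 (fully open). In form: [{"travel": [x, y, z], "angular": [rx, ry, rz], "gripper": gripper}, ...]. A call has 1 to 10 rows; each row is the pose to reach, as a shift and turn from the pose commanded when the call began; what a row does not reach only later rows make up. Full scale, the value 1, is 0.6 m for a shift and pi/4 rad for a turn. A row lasts 1/10 s, in which the tool goes at most 50 mm and 8.59 degrees, less where a joint would pass 70% of its speed; a pose out of reach is approached as far as the arm can. A call with a number of a shift or a turn outside -1 to 1 is refused whole. A call with a gripper value outside its range is refused whole. The fingers move at their own pace and stop on an object; "squeeze" is the grip in N (left out, the last holds). Time passes only in rows, so rows that repeat a pose let the fingers close. It gives the time, the measured TCP pose, the force, the opening and the grip force at its end, in the units of the state.
- ctrl.get_obs(): the state, without advancing time (a new reading comes with each control period).
- ctrl.get_image(name): name is "side" or "top"; returns a dict with "img" (420x560x3 uint8, red, green, blue), "fx", "fy", "cx", "cy" (pixels), "rvec" (rotation vector, rad) and "tvec" (3), from world to camera coordinates, as OpenCV has them. Camera axes: x right, y down, z forward; pixel columns grow to the right and rows downward; lengths in m; the calibration is good to about 2 mm. A picture is of the moment at which its call begins. There is no depth.
- ctrl.finish_job(): hands the job in; it is judged then, once.
The state is a dict: "t": time; "q": joint angles; "dq": joint speeds; "effort": joint torques, N m; "tool_pos": TCP position; "tool_rot": TCP orientation; "contact_force": force on the tool from outside, world axes, zero at the start; "wrist_torque": the same for the moment, N m; "opening": finger opening in m; "grip_force": force on a finger pad.
Only numpy, scipy, OpenCV 4.12 (cv2) and the standard library are available. Lean on these libraries where they do the work, as an engineer would, in place of code of your own. Each camera call takes 0.05 s, during which the arm holds its last target. There are 200 camera calls.

### The job

Get the blue pill organiser out of the child-proof pill safe: run closed fingertips along the row of black pads on top until one of them gives way, press that pad fully down and the organiser springs part-way out. Draw it out by the end that sticks out and set it down on the worktop clear of the safe, let go, then take it round the middle and lay it, lids up, in its place on the breakfast tray, flat between the low walls and either way round. Keep it level so that the pills stay in their cells, and leave the mug and the other things where they stand.

Things in the scene. Friction and masses are not known exactly. Their poses are not given: they have to be found in the camera images.
- pill_safe: white child-proof pill safe screwed to the worktop: a sleeve 58 (x) x 216 (y) x 50 (z) mm, origin at the centre of its underside, mouth at its +y end (y = +108). The cavity is 42 mm wide, 28 mm high. Flat screw feet, 4 mm high, reach 18 mm out at its sides at y = -85 and +85 (each 24 mm long). Yaw within 0.25 rad
- safe_pads (a point): centre of the safe's top (z = 50 mm), axes as the safe's: a row of four black ribbed pads that look the same, each 54 (x) x 46 (y) mm, centred at y = -69, -23, +23 and +69 mm, between fixed white end blocks of the same height. One of the four, it varies which, is the catch; the others are rigid. The row has no walls at its sides
- catch (a joint): how far the catch pad is pressed down, 0 to 0.011 m; sprung: 1 to 3 N to start it, 5 to 9 N fully down. Fingertips pressing with 4 to 5 N sink 2 to 7 mm into the recess between its neighbours. From about 0.008 it lifts the bolt in the mouth and a spring slides the organiser out until 45 to 55 mm of it stick out; let go, the bolt just rests on the organiser's lids
- safe_mouth (a point): centre of the mouth at the safe's +y end, at the height of the cavity's floor, 3 mm over the worktop; axes as the safe's. The worktop in front of it is clear
- organiser: blue seven-cell pill organiser, 41 (x) x 166 (y) x 24 (z) mm, 80 to 150 g, lids shut; origin at the centre of its underside, lids at +z. Fingers closed across its width stop about 34 mm apart, at x = -15 and +19. It starts locked in the safe, parallel to it, its end 13 mm behind the mouth
- tray: dark wooden breakfast tray, fixed, 136 (x) x 320 (y) mm, floor 6 mm thick, rim 15 mm high; origin at the centre of its underside. Along its -y half is the organiser's place, the mug stands at +y
- tray_place (a point): centre of the organiser's place, at the tray's floor (6 mm over the worktop), axes as the tray's: a space 48 (x) x 176 (y) mm between walls 6 mm thick that rise 19 mm from the floor. Both long walls are cut away over the middle 72 mm (y = -36 to +36) for the fingers; the tray's rim is 37 mm beyond the cut-outs
- mug: white mug, 83 mm across, 93 mm high, on the tray; origin at the centre of its underside
- tablet_jar: blue jar with a white cap, 56 mm across, 96 mm high; origin at the centre of its underside
- amber_bottle: amber dropper bottle, 66 mm across, 106 mm high; origin at the centre of its underside
- lime: green lime, 50 mm; origin underneath
- kitchen_timer: round teal wind-up timer, 66 mm across, 48 mm high; origin at the centre of its underside
Mind the look-alikes: they are no part of the job. What is shaped like the pill_safe but red is not meant.

How it is judged:
By the outcome, as a careful person would: the job done as asked, in the order asked, and still so for the second after the job is handed in, with the robot touching nothing.
It also fails if it takes over 72 s, if anything falls off the work surface, if the arm or the gripper's body presses on something with over 40 N, if the wrist force passes 120 N, or if a joint passes its speed limit or range.

## Working session

There is one attempt and no reset: what is moved stays moved. The work goes in short steps, Python scripts to look and compute and a tool call to move; the robot and the scene stay as the last step left them, time stands still between calls to the robot, and variables do not carry over. Pictures are saved under pics/ and viewed, at most 10 in all, crops included, and the job is handed in when it is done.

Besides the shell and the picture viewer there is one more tool, called in YAML: its name, and indented under it one key for each argument. step_arm: Moves the arm, as the interface text tells. Its arguments: {"type":"object","properties":{"targets":{"type":"array"},"squeeze":{"type":"number"}},"required":["targets"]}

```bash
mkdir -p pics; cat > h.py <<'E'
import numpy as np, cv2
from station import ctrl
def snap(n):
    d=ctrl.get_image(n); return d
def save(d,f,box=None,s=1):
    im=d["img"][:,:,::-1]
    if box: a,b,c,e=box; im=im[b:e,a:c]
    cv2.imwrite(f,cv2.resize(im,None,fx=s,fy=s,interpolation=cv2.INTER_CUBIC))
def ray(d,u,v,z):
    R=cv2.Rodrigues(np.array(d["rvec"],float))[0]; t=np.array(d["tvec"],float).ravel()
    c=-R.T@t; r=R.T@np.array([(u-d["cx"])/d["fx"],(v-d["cy"])/d["fy"],1])
    return c+r*(z-c[2])/r[2]
def proj(d,p):
    K=np.array([[d["fx"],0,d["cx"]],[0,d["fy"],d["cy"]],[0,0,1.]])
    return cv2.projectPoints(np.array(p,float).reshape(-1,3),np.array(d["rvec"],float),np.array(d["tvec"],float),K,None)[0].reshape(-1,2)
E
python3 - <<'E'
from h import *
import pickle
for n in("top","side"):
    d=snap(n); save(d,f"pics/{n}0.png",s=1.4); pickle.dump(d,open(n+"0.pkl","wb"))
    R=cv2.Rodrigues(np.array(d["rvec"],float))[0]; print(n,-R.T@np.array(d["tvec"]).ravel(),d["fx"],R.round(2).tolist())
print(ctrl.get_obs())
E
```

```text
top [ 0.26734193 -0.03397691  1.14916061] 434.73543451976667 [[0.04, -1.0, 0.0], [-0.98, -0.04, -0.21], [0.21, 0.01, -0.98]]
side [0.76509507 0.39029952 1.03098008] 446.41195000043837 [[-0.82, 0.57, -0.0], [0.5, 0.72, -0.48], [-0.27, -0.4, -0.88]]
{'t': 0.1, 'q': array([-1.41600141e+00,  5.33513599e-02,  1.61416899e+00, -1.59571362e-05,
        1.47604917e+00, -1.18961866e-01]), 'dq': array([ 6.10426687e-04, -2.67705891e-04, -1.08081309e-03,  2.00915828e-03,
       -1.39301293e-05, -4.01668927e-05]), 'effort': array([ 6.15610952e-04, -3.94907355e+01, -3.71362817e+01, -1.20818640e-04,
        3.95176045e-03, -1.57546697e-05]), 'tool_pos': array([ 0.16889735, -0.60114045,  0.23014112]), 'tool_rot': array([-3.11025051e+00, -4.28407339e-01,  8.05283950e-05]), 'contact_force': array([-0.75123239, -0.76450617,  0.88355263]), 'wrist_torque': array([ 0.00202979, -0.00706687,  0.02596647]), 'grip_force': 0.0, 'opening': 0.08543376936009521}
```

View pics/top0.png

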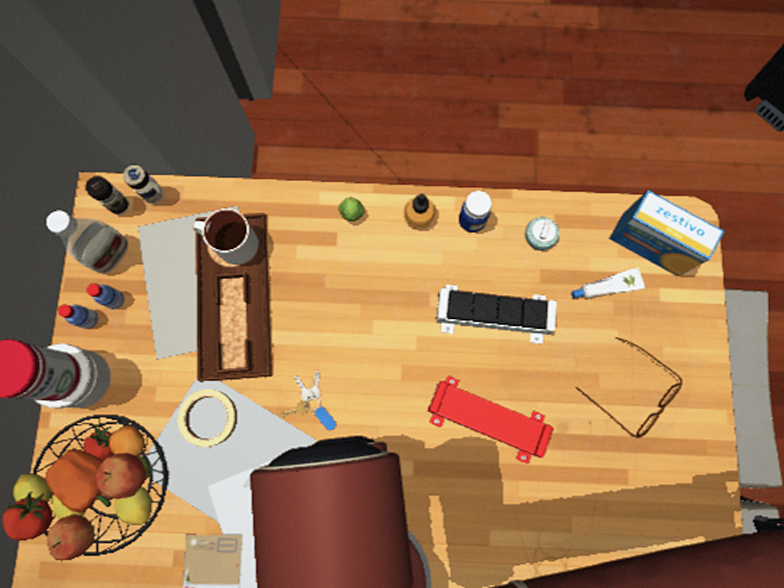

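View pics/side0.png

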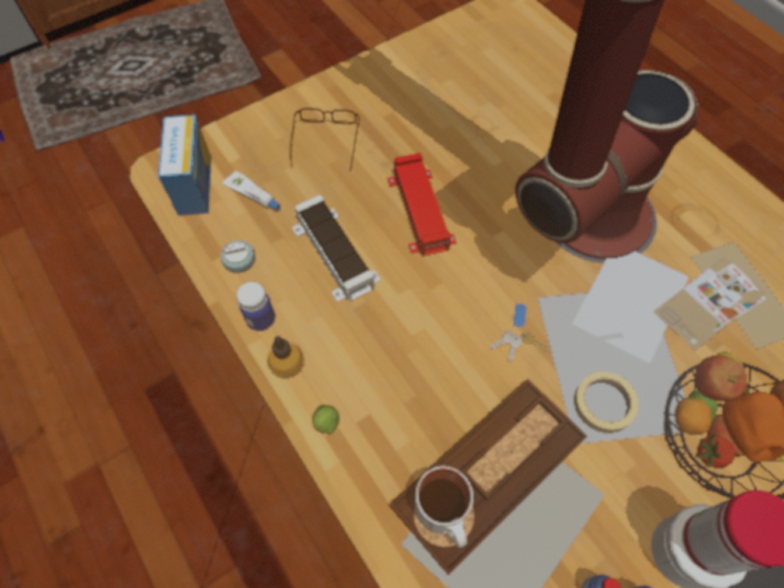

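The candidates in the scaled top picture are the white safe with four black pads at (497,310) and the red look-alike at (490,418). I choose the white one. The tray is at (235,297), with the organiser's cork place at (233,323) and the mug at (228,237). I'll check the choice in a close crop.

```bash
python3 - <<'E'
from h import *
import pickle
t=pickle.load(open("top0.pkl","rb"));s=pickle.load(open("side0.pkl","rb"))
a=cv2.resize(t["img"][195:255,300:410,::-1],(770,420),interpolation=cv2.INTER_CUBIC)
cv2.imwrite("pics/c1.png",a)
b=cv2.resize(t["img"][145:280,135:200,::-1],None,fx=4.4,fy=4.4,interpolation=cv2.INTER_CUBIC)
c=cv2.resize(s["img"][135:220,200:280,::-1],None,fx=5.5,fy=5.5,interpolation=cv2.INTER_CUBIC)
h=max(b.shape[0],c.shape[0]); o=np.zeros((h,b.shape[1]+c.shape[1],3),np.uint8); o[:b.shape[0],:b.shape[1]]=b;o[:c.shape[0],b.shape[1]:]=c
cv2.imwrite("pics/c2.png",o);print(o.shape,b.shape)
E
```

```text
(594, 726, 3) (594, 286, 3)
```

View pics/c1.png

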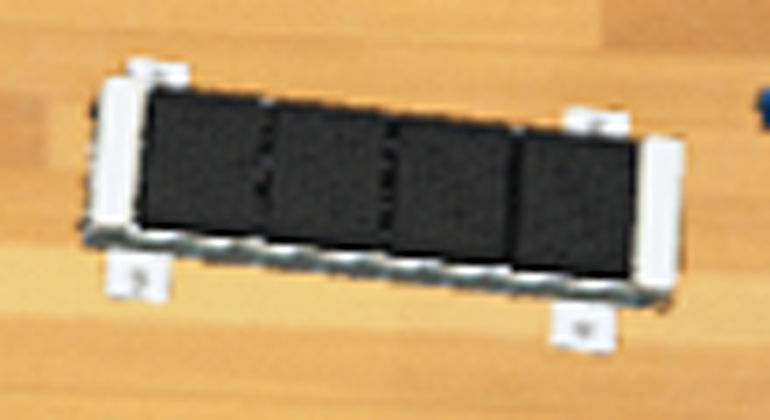

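View pics/c2.png

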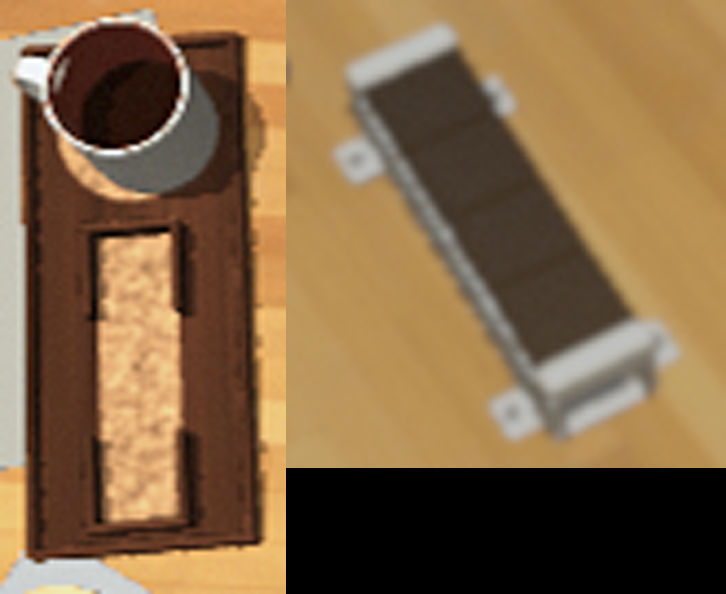

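The crop confirms the white safe with four black pads. Its mouth faces left (+y), and the pad corners are at crop pixels (148,87), (640,138), (632,278) and (136,225). The tray lies with its mug end at +x and the cork place towards the robot. Next I'll fit the poses and check them with an overlay.

```bash
cat > fit.py <<'E'
from h import *
import pickle
from scipy.optimize import least_squares
t=pickle.load(open("top0.pkl","rb"));s=pickle.load(open("side0.pkl","rb"))
def W(p,L):
    c,n=np.cos(p[2]),np.sin(p[2]); L=np.array(L,float)
    return np.c_[p[0]+c*L[:,0]-n*L[:,1],p[1]+n*L[:,0]+c*L[:,1],L[:,2]]
P=[(.027,.092,.05),(.027,-.092,.05),(-.027,-.092,.05),(-.027,.092,.05)]
ut=np.array([(148,87),(640,138),(632,278),(136,225)])/7+[300,195]
us=(np.array([(540,362),(372,95),(460,50),(632,318)])-[286,0])/5.5+[200,135]
f=lambda p:np.r_[(proj(t,W(p,P))-ut).ravel(),(proj(s,W(p,P))-us).ravel()]
r=least_squares(f,[.4,-.2,0],loss="soft_l1");S=r.x;print("safe",S,f(S).round(1))
# tray: local x = right in picture (world -y), y = up
A=[(-.068,.16,.015),(.068,.16,.015),(.068,-.16,.015),(-.068,-.16,.015)]
at=np.array([(25,40),(243,35),(260,545),(28,558)])/4.4+[135,145]
as_=np.array([(450,568),(390,505),(528,382),(586,436)])/1.4
pl=lambda q:[(q[0]-.030,q[1]+.094,.025),(q[0]+.030,q[1]+.094,.025),(q[0]+.030,q[1]-.094,.025),(q[0]-.030,q[1]-.094,.025)]
bt=np.array([(85,228),(187,222),(196,530),(97,534)])/4.4+[135,145]
g=lambda p:np.r_[(proj(t,W(p,A))-at).ravel(),(proj(s,W(p,A))-as_).ravel()*.7,(proj(t,W(p,pl(p[3:])))-bt).ravel()]
r=least_squares(g,[.35,.35,-1.57,0,-.05],loss="soft_l1");T=r.x;print("tray",T,g(T).round(1))
np.save("S",S);np.save("T",T)
print("place",W(T,[(T[3],T[4],.006)]))
mo=[(.0,.108,.003),(0,.3,.003)];print("mouth",W(S,mo))
if __name__=="__main__":
    def ov(d,box,k):
        im=cv2.resize(d["img"][box[1]:box[3],box[0]:box[2],::-1],None,fx=k,fy=k,interpolation=cv2.INTER_CUBIC)
        for p,L in((S,P),(S,[(.029,.108,.05),(.029,-.108,.05),(-.029,-.108,.05),(-.029,.108,.05)]),(S,[(.047,.085,.004),(.047,-.085,.004),(-.047,-.085,.004),(-.047,.085,.004)]),(T,A),(T,pl(T[3:])),(T,[(T[3]+a*.024,T[4]+b*.088,.006) for a,b in((1,1),(1,-1),(-1,-1),(-1,1))])):
            cv2.polylines(im,[np.round((proj(d,W(p,L))-box[:2]+.5)*k*16).astype(np.int32)],True,(0,255,0),1,cv2.LINE_AA,4)
        return im
    a=ov(t,(135,145,205,275),4.5);b=ov(t,(300,195,410,255),4);c=ov(s,(200,130,280,220),3.7)
    o=np.zeros((600,800,3),np.uint8);o[:a.shape[0],:a.shape[1]]=a;x=a.shape[1]+5;o[:b.shape[0],x:x+b.shape[1]]=b;o[242:242+c.shape[0],x:x+c.shape[1]]=c
    cv2.imwrite("pics/ov.png",o)
E
python3 fit.py
```

```text
safe [ 0.48704663 -0.21928135 -0.07138878] [-0.7 -0.9 -0.1 -0.2 -0.2  0.3 -1.  -0.2 -0.2  0.2 -1.9 -2.  -0.1 -1.9
  1.6 -1.1]
tray [ 0.50142609  0.27821789 -1.45200331  0.00341951 -0.05746657] [-0.4  0.8 -0.3 -1.5 -0.3 -0.7 -0.2  0.3 -0.7  2.3 -0.7 -1.6 -0.  -3.3
  1.3 -1.3  0.7 -0.3  0.1 -0.6 -0.   0.1 -0.9  0.9]
place [[0.44476979 0.2680119  0.006     ]]
mouth [[ 0.49475007 -0.11155643  0.003     ]
 [ 0.50844508  0.07995452  0.003     ]]
```

View pics/ov.png

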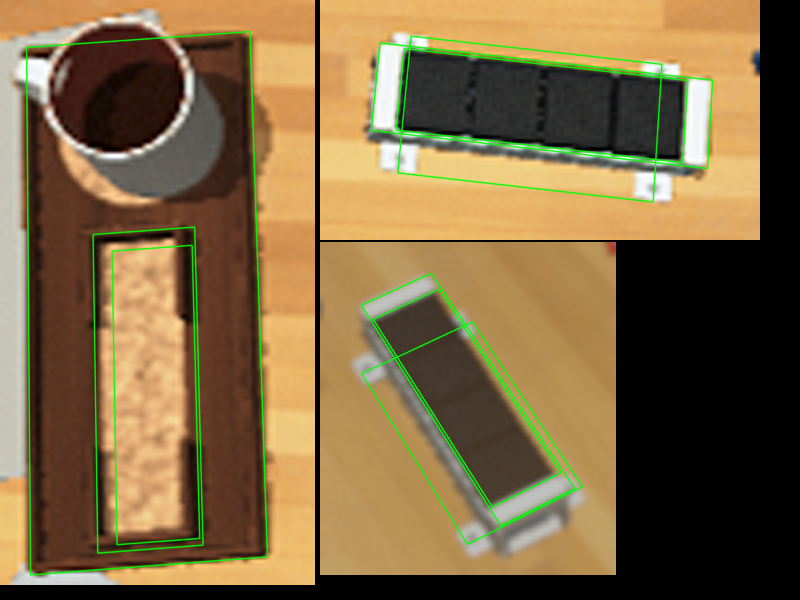

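The safe's outline and feet agree with the picture, but the cork place is about 10 px off in the overlay (its left edge is at 103 rather than 113). I'll fit the cork and the pads by silhouette instead.

```bash
cat > fit2.py <<'E'
from fit import *
from scipy.optimize import minimize
k=6
def poly(m,d,pts,v):
    h=cv2.convexHull(((proj(d,pts)+.5)*k).astype(np.float32))
    cv2.fillPoly(m,[np.round(h*16).astype(np.int32)],v,cv2.LINE_8,4)
def hsv(d):
    im=cv2.resize(d["img"],None,fx=k,fy=k,interpolation=cv2.INTER_LINEAR); return cv2.cvtColor(im,cv2.COLOR_RGB2HSV),im
box=lambda x0,x1,y0,y1,z0,z1:[(x,y,z) for x in(x0,x1) for y in(y0,y1) for z in(z0,z1)]
def rcork(d,p):
    m=np.zeros((420*k,560*k),np.uint8); poly(m,d,W(p,box(-.024,.024,-.088,.088,.006,.006)),1)
    for sx in(-1,1):
        for sy in(-1,1): poly(m,d,W(p,box(sx*.024,sx*.03,sy*.036,sy*.094,.006,.025)),0)
    for sy in(-1,1): poly(m,d,W(p,box(-.03,.03,sy*.088,sy*.094,.006,.025)),0)
    return m
def rpad(d,p):
    m=np.zeros((420*k,560*k),np.uint8); poly(m,d,W(p,box(-.027,.027,-.092,.092,.05,.05)),1); return m
def run(name,ren,mask,p0,views):
    obs=[]
    for d in views:
        H,im=hsv(d); m=mask(H,im); z=np.zeros_like(m); c=proj(d,[[p0[0],p0[1],.02]])[0]*k
        roi=cv2.circle(z.copy(),(int(c[0]),int(c[1])),int(75*k),1,-1); m=m*roi
        n,l,st,ce=cv2.connectedComponentsWithStats(m); q=[i for i in range(1,n) if st[i,4]>400*k*k/4] or [1]
        b=min(q,key=lambda i:np.linalg.norm(ce[i]-c)); obs.append((l==b).astype(np.uint8))
    def cost(p): return sum(1-np.sum(o&r)/np.sum(o|r) for o,d in zip(obs,views) for r in[ren(d,p)])
    sim=np.array([p0]+[p0+np.eye(3)[i]*[.006,.006,.05][i] for i in range(3)])
    r=minimize(cost,p0,method="Nelder-Mead",options=dict(initial_simplex=sim,maxiter=150,xatol=1e-4,fatol=1e-5))
    print(name,r.x.round(4),r.fun,[int(o.sum()/k/k) for o in obs]); return r.x
cork=lambda H,im:((H[:,:,2]>125)&(H[:,:,1]>40)).astype(np.uint8)
blk=lambda H,im:(H[:,:,2]<95).astype(np.uint8)
c=W(T,[(T[3]-.005,T[4]+.004,0)])[0]; p0=np.array([c[0],c[1],T[2]])
if __name__=="__main__":
    for v in([t],[s],[t,s]): Q=run("place",rcork,cork,p0,v)
    for v in([t],[s],[t,s]): S2=run("safe",rpad,blk,S,v)
E
python3 fit2.py
```

```text
safe [ 0.48704663 -0.21928135 -0.07138878] [-0.7 -0.9 -0.1 -0.2 -0.2  0.3 -1.  -0.2 -0.2  0.2 -1.9 -2.  -0.1 -1.9
  1.6 -1.1]
tray [ 0.50142609  0.27821789 -1.45200331  0.00341951 -0.05746657] [-0.4  0.8 -0.3 -1.5 -0.3 -0.7 -0.2  0.3 -0.7  2.3 -0.7 -1.6 -0.  -3.3
  1.3 -1.3  0.7 -0.3  0.1 -0.6 -0.   0.1 -0.9  0.9]
place [[0.44476979 0.2680119  0.006     ]]
mouth [[ 0.49475007 -0.11155643  0.003     ]
 [ 0.50844508  0.07995452  0.003     ]]
place [ 0.4483  0.2738 -1.4553] 0.053443156785748513 [1157]
place [ 0.4516  0.272  -1.4511] 0.04456318555355698 [1568]
place [ 0.4495  0.2735 -1.4506] 0.14518601887726867 [1157, 1568]
safe [ 0.4866 -0.2184 -0.0672] 0.03984317845016794 [1422]
safe [ 0.4907 -0.2224 -0.0799] 0.10627546862265691 [1066]
safe [ 0.4886 -0.2183 -0.0765] 0.19069849259328653 [1422, 1066]
```

Poses from the silhouettes: safe at (0.4875, -0.2185) with yaw -0.072, place at (0.4495, 0.273) with yaw -1.453. I'll approach the rearmost pad with the fingers shut.

step_arm:
  targets:
    - {"travel": [0.13, 0.13, 0], "angular": [0, 0, 0.39], "gripper": 0}
    - {"travel": [0.26, 0.26, 0], "angular": [0, 0, 0.78], "gripper": 0}
    - {"travel": [0.39, 0.39, -0.08], "angular": [0, 0, 0.78], "gripper": 0}
    - {"travel": [0.5225, 0.5245, -0.17], "angular": [0, 0, 0.78], "gripper": 0}
    - {"travel": [0.5225, 0.5245, -0.17], "angular": [0, 0, 0.78], "gripper": 0}
    - {"travel": [0.5225, 0.5245, -0.17], "angular": [0, 0, 0.78], "gripper": 0}
    - {"travel": [0.5225, 0.5245, -0.17], "angular": [0, 0, 0.78], "gripper": 0}
    - {"travel": [0.5225, 0.5245, -0.17], "angular": [0, 0, 0.78], "gripper": 0}
    - {"travel": [0.5225, 0.5245, -0.17], "angular": [0, 0, 0.78], "gripper": 0}
    - {"travel": [0.5225, 0.5245, -0.17], "angular": [0, 0, 0.78], "gripper": 0}

```text
t: 1.1
tool_pos: [0.4836, -0.2825, 0.1265]
tool_rot: [-2.831, -1.352, 0.001]
contact_force: [-0.4, 0.3, -1.2]
opening: -0.0005
grip_force: 0.0
```

step_arm:
  targets:
    - {"travel": [0, 0, -0.05], "angular": [0, 0, 0.2], "gripper": 0}
    - {"travel": [0, 0, -0.09], "angular": [0, 0, 0.39], "gripper": 0}
    - {"travel": [0, 0, -0.115], "angular": [0, 0, 0.6], "gripper": 0}
    - {"travel": [0, 0, -0.115], "angular": [0, 0, 0.78], "gripper": 0}
    - {"travel": [0, 0, -0.115], "angular": [0, 0, 0.78], "gripper": 0}
    - {"travel": [0, 0, -0.115], "angular": [0, 0, 0.78], "gripper": 0}
    - {"travel": [0, 0, -0.115], "angular": [0, 0, 0.78], "gripper": 0}

```text
t: 1.8
tool_pos: [0.4827, -0.2875, 0.061]
tool_rot: [2.301, 2.137, 0.0]
contact_force: [0.0, -0.1, 0.8]
opening: 0.0003
grip_force: 0.0
```

```bash
python3 - <<'E'
from h import *
for i in range(3):
    o=ctrl.get_obs(); snap("top") if i==0 else 0
print(o["tool_pos"],o["contact_force"],o["q"].round(2))
R=cv2.Rodrigues(o["tool_rot"])[0];print(R.round(3),np.degrees(np.arctan2(R[1,1],R[0,1])))
E
```

```text
[ 0.48273138 -0.28745698  0.06095001] [-0.91119909  0.92113141  0.66216291] [-0.67  0.07  1.89 -0.    1.17 -0.6 ]
[[ 0.074  0.997  0.001]
 [ 0.997 -0.074 -0.001]
 [-0.001  0.001 -1.   ]] -4.221141884264771
```

step_arm:
  targets:
    - {"travel": [0, 0, -0.008], "angular": [0, 0, 0], "gripper": 0}
    - {"travel": [0, 0, -0.014], "angular": [0, 0, 0], "gripper": 0}
    - {"travel": [0, 0, -0.0183], "angular": [0, 0, 0], "gripper": 0}
    - {"travel": [0, 0, -0.0183], "angular": [0, 0, 0], "gripper": 0}
    - {"travel": [0, 0, -0.0183], "angular": [0, 0, 0], "gripper": 0}

```text
t: 2.35
tool_pos: [0.4824, -0.287, 0.05]
tool_rot: [-2.299, -2.14, 0.0]
contact_force: [-2.3, 2.0, 7.0]
opening: 0.0003
grip_force: 3.1
```

step_arm:
  targets:
    - {"travel": [0, 0, 0.008], "angular": [0, 0, 0], "gripper": 0}
    - {"travel": [0.0055, 0.0765, 0.008], "angular": [0, 0, 0], "gripper": 0}
    - {"travel": [0.0055, 0.0765, 0.008], "angular": [0, 0, 0], "gripper": 0}
    - {"travel": [0.0055, 0.0765, 0.004], "angular": [0, 0, 0], "gripper": 0}
    - {"travel": [0.0055, 0.0765, 0], "angular": [0, 0, 0], "gripper": 0}
    - {"travel": [0.0055, 0.0765, 0], "angular": [0, 0, 0], "gripper": 0}
    - {"travel": [0.0055, 0.0765, 0], "angular": [0, 0, 0], "gripper": 0}

```text
t: 3.05
tool_pos: [0.4861, -0.2416, 0.05]
tool_rot: [-2.301, -2.138, -0.001]
contact_force: [-1.8, 2.8, 5.4]
opening: 0.0002
grip_force: 2.8
```

step_arm:
  targets:
    - {"travel": [0, 0, 0.008], "angular": [0, 0, 0], "gripper": 0}
    - {"travel": [0.0055, 0.0765, 0.008], "angular": [0, 0, 0], "gripper": 0}
    - {"travel": [0.0055, 0.0765, 0.008], "angular": [0, 0, 0], "gripper": 0}
    - {"travel": [0.0055, 0.0765, 0.004], "angular": [0, 0, 0], "gripper": 0}
    - {"travel": [0.0055, 0.0765, 0], "angular": [0, 0, 0], "gripper": 0}
    - {"travel": [0.0055, 0.0765, 0], "angular": [0, 0, 0], "gripper": 0}
    - {"travel": [0.0055, 0.0765, 0], "angular": [0, 0, 0], "gripper": 0}

```text
t: 3.75
tool_pos: [0.4894, -0.1961, 0.05]
tool_rot: [-2.301, -2.139, -0.001]
contact_force: [-0.8, 2.5, 6.0]
opening: 0.0005
grip_force: 2.6
```

step_arm:
  targets:
    - {"travel": [0, 0, 0.008], "angular": [0, 0, 0], "gripper": 0}
    - {"travel": [0.0055, 0.0765, 0.008], "angular": [0, 0, 0], "gripper": 0}
    - {"travel": [0.0055, 0.0765, 0.008], "angular": [0, 0, 0], "gripper": 0}
    - {"travel": [0.0055, 0.0765, 0.004], "angular": [0, 0, 0], "gripper": 0}
    - {"travel": [0.0055, 0.0765, 0], "angular": [0, 0, 0], "gripper": 0}
    - {"travel": [0.0055, 0.0765, 0], "angular": [0, 0, 0], "gripper": 0}
    - {"travel": [0.0055, 0.0765, 0], "angular": [0, 0, 0], "gripper": 0}

```text
t: 4.45
tool_pos: [0.4925, -0.15, 0.0495]
tool_rot: [2.301, 2.139, -0.0]
contact_force: [0.0, 0.6, 2.2]
opening: -0.0
grip_force: 0.9
```

The fourth pad (y=+69) gives way, so I'll press it fully down.

step_arm:
  targets:
    - {"travel": [0, 0, -0.005], "angular": [0, 0, 0], "gripper": 0}
    - {"travel": [0, 0, -0.01], "angular": [0, 0, 0], "gripper": 0}
    - {"travel": [0, 0, -0.015], "angular": [0, 0, 0], "gripper": 0}
    - {"travel": [0, 0, -0.02], "angular": [0, 0, 0], "gripper": 0}
    - {"travel": [0, 0, -0.02], "angular": [0, 0, 0], "gripper": 0}
    - {"travel": [0, 0, -0.02], "angular": [0, 0, 0], "gripper": 0}
    - {"travel": [0, 0, -0.02], "angular": [0, 0, 0], "gripper": 0}

```text
t: 5.15
tool_pos: [0.4927, -0.1501, 0.0389]
tool_rot: [2.299, 2.14, -0.002]
contact_force: [-4.7, 0.0, 12.2]
opening: 0.0001
grip_force: 5.9
```

step_arm:
  targets:
    - {"travel": [0, 0, 0.06], "angular": [0, 0, 0], "gripper": 0}
    - {"travel": [0, 0, 0.14], "angular": [0, 0, 0], "gripper": 0.3}
    - {"travel": [0, -0.08, 0.22], "angular": [0, 0, 0], "gripper": 0.9}
    - {"travel": [0, -0.16, 0.22], "angular": [0, 0, 0], "gripper": 1}
    - {"travel": [0, -0.16, 0.22], "angular": [0, 0, 0], "gripper": 1}
    - {"travel": [0, -0.16, 0.22], "angular": [0, 0, 0], "gripper": 1}

```text
t: 5.75
tool_pos: [0.4922, -0.2467, 0.1691]
tool_rot: [-2.303, -2.137, -0.0]
contact_force: [0.4, 0.6, 0.1]
opening: 0.0721
grip_force: 0.0
```

```bash
python3 - <<'E'
from h import *
import pickle
d=snap("top");e=snap("side");pickle.dump((d,e),open("v1.pkl","wb"))
a=cv2.resize(d["img"][185:255,270:360,::-1],None,fx=4.4,fy=4.4,interpolation=cv2.INTER_CUBIC)
b=cv2.resize(e["img"][150:250,210:300,::-1],None,fx=4.4,fy=4.4,interpolation=cv2.INTER_CUBIC)
o=np.zeros((440,800,3),np.uint8);o[:a.shape[0],:a.shape[1]]=a;o[:b.shape[0],400:400+b.shape[1]]=b
cv2.imwrite("pics/v1.png",o);print(ctrl.get_obs()["tool_pos"])
E
```

```text
[ 0.49156668 -0.24423951  0.16747726]
```

View pics/v1.png

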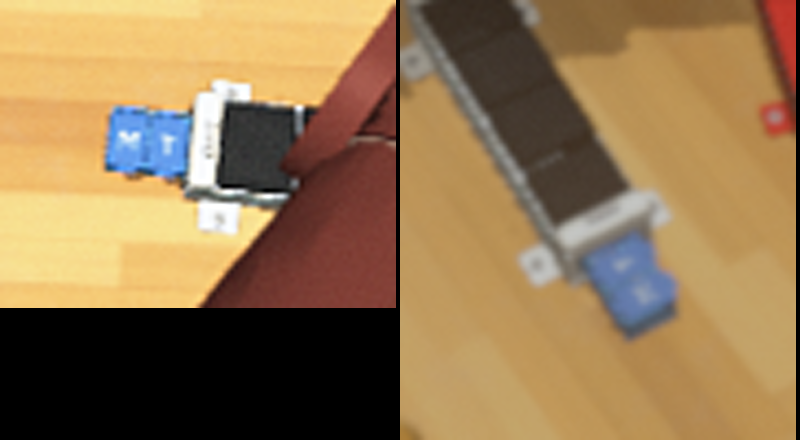

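The organiser has sprung out. In the crop its end lies at u≈107, v 107 to 170.

```bash
python3 - <<'E'
from h import *
import pickle
d,e=pickle.load(open("v1.pkl","rb"))
for u,v in((107,107),(107,170),(190,112),(190,177)): print("top",ray(d,270+u/4.4-.4,185+v/4.4-.4,.027).round(4))
for u,v in((625,328),(675,302),(583,255),(650,232)): print("side",ray(e,210+(u-400)/4.4-.4,150+v/4.4-.4,.027).round(4))
# expected mouth corner & model
c,s=np.cos(-.072),np.sin(-.072)
for x,y in((.0205,.158),(-.0205,.158),(0,.108),(.002,.136)): print("model",x,y,.4875+c*x-s*y,-.2185+s*x+c*y)
E
```

```text
top [ 0.5163 -0.0615  0.027 ]
top [ 0.4779 -0.0629  0.027 ]
top [ 0.5154 -0.1115  0.027 ]
top [ 0.4758 -0.1125  0.027 ]
side [ 0.5202 -0.0633  0.027 ]
side [ 0.4871 -0.061   0.027 ]
side [ 0.5141 -0.1174  0.027 ]
side [ 0.4732 -0.1081  0.027 ]
model 0.0205 0.158 0.519313060634113 -0.0623840841775245
model -0.0205 0.158 0.4784192867325413 -0.059434634044509216
model 0 0.108 0.4952692832772109 -0.11077981508854318
model 0.002 0.136 0.499278360143737 -0.08299623535737308
```

step_arm:
  targets:
    - {"travel": [0.003, 0.08, 0], "angular": [0, 0, 0], "gripper": 1}
    - {"travel": [0.007, 0.16, 0], "angular": [0, 0, 0], "gripper": 1}
    - {"travel": [0.011, 0.235, -0.02], "angular": [0, 0, 0], "gripper": 1}
    - {"travel": [0.011, 0.2743, -0.08], "angular": [0, 0, 0], "gripper": 1}
    - {"travel": [0.011, 0.2743, -0.14], "angular": [0, 0, 0], "gripper": 1}
    - {"travel": [0.011, 0.2743, -0.2], "angular": [0, 0, 0], "gripper": 1}
    - {"travel": [0.011, 0.2743, -0.25], "angular": [0, 0, 0], "gripper": 1}
    - {"travel": [0.011, 0.2743, -0.275], "angular": [0, 0, 0], "gripper": 1}
    - {"travel": [0.011, 0.2743, -0.275], "angular": [0, 0, 0], "gripper": 1}
    - {"travel": [0.011, 0.2743, -0.275], "angular": [0, 0, 0], "gripper": 1}

```text
t: 6.85
tool_pos: [0.4982, -0.0795, 0.0037]
tool_rot: [-2.297, -2.141, 0.001]
contact_force: [1.3, -0.6, 0.5]
opening: 0.0852
grip_force: 0.0
```

step_arm:
  targets:
    - {"travel": [0, 0, 0], "angular": [0, 0, 0], "gripper": 0.55}
    - {"travel": [0, 0, 0], "angular": [0, 0, 0], "gripper": 0.5}
    - {"travel": [0, 0, 0], "angular": [0, 0, 0], "gripper": 0.45}
    - {"travel": [0, 0, 0], "angular": [0, 0, 0], "gripper": 0.3}
    - {"travel": [0, 0, 0], "angular": [0, 0, 0], "gripper": 0.2}
    - {"travel": [0, 0, 0], "angular": [0, 0, 0], "gripper": 0}
    - {"travel": [0, 0, 0], "angular": [0, 0, 0], "gripper": 0}
    - {"travel": [0, 0, 0], "angular": [0, 0, 0], "gripper": 0}
  squeeze: 35

```text
t: 7.65
tool_pos: [0.4995, -0.0808, 0.0049]
tool_rot: [2.299, 2.14, 0.001]
contact_force: [-1.7, 1.5, 5.2]
opening: 0.0341
grip_force: 34.5
```

Gripped, with the opening at 34 mm. Next I'll draw it out along the safe's axis.

step_arm:
  targets:
    - {"travel": [0.001, 0.012, 0.001], "angular": [0, 0, 0], "gripper": 0}
    - {"travel": [0.0027, 0.037, 0.001], "angular": [0, 0, 0], "gripper": 0}
    - {"travel": [0.0045, 0.062, 0.001], "angular": [0, 0, 0], "gripper": 0}
    - {"travel": [0.0063, 0.087, 0.001], "angular": [0, 0, 0], "gripper": 0}
    - {"travel": [0.0081, 0.112, 0.001], "angular": [0, 0, 0], "gripper": 0}
    - {"travel": [0.0099, 0.137, 0.001], "angular": [0, 0, 0], "gripper": 0}
    - {"travel": [0.0117, 0.162, 0.001], "angular": [0, 0, 0], "gripper": 0}
    - {"travel": [0.0135, 0.187, 0.001], "angular": [0, 0, 0], "gripper": 0}
    - {"travel": [0.0135, 0.187, 0.001], "angular": [0, 0, 0], "gripper": 0}
    - {"travel": [0.0135, 0.187, 0.001], "angular": [0, 0, 0], "gripper": 0}

```text
t: 8.65
tool_pos: [0.5067, 0.035, 0.0046]
tool_rot: [-2.296, -2.137, -0.006]
contact_force: [0.4, 10.0, 1.2]
opening: 0.0343
grip_force: 34.7
```

step_arm:
  targets:
    - {"travel": [0.001, 0.014, 0], "angular": [0, 0, 0], "gripper": 0}
    - {"travel": [0.0025, 0.034, 0], "angular": [0, 0, 0], "gripper": 0}
    - {"travel": [0.004, 0.054, 0], "angular": [0, 0, 0], "gripper": 0}
    - {"travel": [0.0058, 0.08, 0], "angular": [0, 0, 0], "gripper": 0}
    - {"travel": [0.0058, 0.08, 0], "angular": [0, 0, 0], "gripper": 0}
    - {"travel": [0.0058, 0.08, 0], "angular": [0, 0, 0], "gripper": 0}
    - {"travel": [0.0058, 0.08, -0.002], "angular": [0, 0, 0], "gripper": 0}
    - {"travel": [0.0058, 0.08, -0.004], "angular": [0, 0, 0], "gripper": 0}
    - {"travel": [0.0058, 0.08, -0.005], "angular": [0, 0, 0], "gripper": 0}
    - {"travel": [0.0058, 0.08, -0.005], "angular": [0, 0, 0], "gripper": 0}

```text
t: 9.65
tool_pos: [0.5106, 0.0791, 0.0025]
tool_rot: [-2.3, -2.139, 0.001]
contact_force: [-3.7, 1.0, 3.8]
opening: 0.0344
grip_force: 34.8
```

step_arm:
  targets:
    - {"travel": [0, 0, 0], "angular": [0, 0, 0], "gripper": 0.6}
    - {"travel": [0, 0, 0], "angular": [0, 0, 0], "gripper": 0.8}
    - {"travel": [0, 0, 0], "angular": [0, 0, 0], "gripper": 1}
    - {"travel": [0, 0, 0], "angular": [0, 0, 0], "gripper": 1}
    - {"travel": [0, 0, 0.07], "angular": [0, 0, 0], "gripper": 1}
    - {"travel": [0, 0, 0.15], "angular": [0, 0, 0], "gripper": 1}
    - {"travel": [0, 0, 0.23], "angular": [0, 0, 0], "gripper": 1}
    - {"travel": [0, -0.08, 0.3], "angular": [0, 0, 0], "gripper": 1}
    - {"travel": [0, -0.16, 0.3], "angular": [0, 0, 0], "gripper": 1}
    - {"travel": [0, -0.24, 0.3], "angular": [0, 0, 0], "gripper": 1}

```text
t: 10.65
tool_pos: [0.5119, -0.0589, 0.185]
tool_rot: [2.294, 2.139, 0.005]
contact_force: [1.2, -0.3, -0.1]
opening: 0.0854
grip_force: 0.0
```

step_arm:
  targets:
    - {"travel": [0, -0.08, 0], "angular": [0, 0, 0], "gripper": 1}
    - {"travel": [0, -0.16, 0], "angular": [0, 0, 0], "gripper": 1}
    - {"travel": [0, -0.2, 0], "angular": [0, 0, 0], "gripper": 1}
    - {"travel": [0, -0.2, 0], "angular": [0, 0, 0], "gripper": 1}
    - {"travel": [0, -0.2, 0], "angular": [0, 0, 0], "gripper": 1}

```text
t: 11.15
tool_pos: [0.5104, -0.1775, 0.1815]
tool_rot: [-2.3, -2.139, -0.0]
contact_force: [0.6, -0.2, -0.4]
opening: 0.0854
grip_force: 0.0
```

```bash
cat > org.py <<'E'
import sys,pickle
from h import *
d,e=snap("top"),snap("side");pickle.dump((d,e),open("v2.pkl","wb"))
for n,c,k0 in(("top",d,(.5,.015,.02)),("side",e,(.5,.015,.02))):
    im=c["img"]; H=cv2.cvtColor(im,cv2.COLOR_RGB2HSV)
    m=((H[:,:,0]>98)&(H[:,:,0]<125)&(H[:,:,1]>110)&(H[:,:,2]>60)).astype(np.uint8)
    q=proj(c,[k0])[0]; m*=cv2.circle(np.zeros_like(m),(int(q[0]),int(q[1])),60,1,-1)
    m=cv2.morphologyEx(m,cv2.MORPH_CLOSE,np.ones((3,3)))
    n_,l,st,ce=cv2.connectedComponentsWithStats(m); b=1+np.argmax(st[1:,4])
    pts=np.argwhere(l==b)[:,::-1]
    w=np.array([ray(c,u,v,.024)[:2] for u,v in pts],np.float32)
    r=cv2.minAreaRect(w); print(n,st[b],"centre",np.round(r[0],4),np.round(r[1],4),round(r[2],2))
a=cv2.resize(d["img"][150:260,180:340,::-1],None,fx=3,fy=3,interpolation=cv2.INTER_CUBIC)
b=cv2.resize(e["img"][160:280,230:330,::-1],None,fx=3,fy=3,interpolation=cv2.INTER_CUBIC)
o=np.zeros((400,790,3),np.uint8);o[:a.shape[0],:a.shape[1]]=a;o[:b.shape[0],485:485+b.shape[1]]=b
cv2.imwrite("pics/v2.png",o); print(ctrl.get_obs()["tool_pos"])
E
python3 org.py
```

```text
top [234 203  63  21 860] centre [0.5025 0.014 ] [0.1625 0.0385] 85.19Traceback (most recent call last):
  File "org.py", line 9, in <module>
    n_,l,st,ce=cv2.connectedComponentsWithStats(m); b=1+np.argmax(st[1:,4])
                                                        ~~~~~~~~~^^^^^^^^^^
    return _wrapfunc(a, 'argmax', axis=axis, out=out, **kwds)
    return bound(*args, **kwds)
ValueError: attempt to get argmax of an empty sequence
```

step_arm:
  targets:
    - {"travel": [-0.002, 0.08, 0], "angular": [0, 0, 0], "gripper": 1}
    - {"travel": [-0.004, 0.16, 0], "angular": [0, 0, 0], "gripper": 1}
    - {"travel": [-0.006, 0.24, 0], "angular": [0, 0, 0], "gripper": 1}
    - {"travel": [-0.0077, 0.31, -0.03], "angular": [0, 0, 0], "gripper": 1}
    - {"travel": [-0.0077, 0.333, -0.09], "angular": [0, 0, 0], "gripper": 1}
    - {"travel": [-0.0077, 0.333, -0.16], "angular": [0, 0, 0], "gripper": 1}
    - {"travel": [-0.0077, 0.333, -0.23], "angular": [0, 0, 0], "gripper": 1}
    - {"travel": [-0.0077, 0.333, -0.28], "angular": [0, 0, 0], "gripper": 1}
    - {"travel": [-0.0077, 0.333, -0.2977], "angular": [0, 0, 0], "gripper": 1}
    - {"travel": [-0.0077, 0.333, -0.2977], "angular": [0, 0, 0], "gripper": 1}

```text
t: 12.25
tool_pos: [0.5044, 0.0233, 0.0017]
tool_rot: [-2.296, -2.14, 0.004]
contact_force: [-0.7, -0.1, 0.5]
opening: 0.0854
grip_force: 0.0
```

step_arm:
  targets:
    - {"travel": [0, 0, 0], "angular": [0, 0, 0], "gripper": 0.6}
    - {"travel": [0, 0, 0], "angular": [0, 0, 0], "gripper": 0.5}
    - {"travel": [0, 0, 0], "angular": [0, 0, 0], "gripper": 0.45}
    - {"travel": [0, 0, 0], "angular": [0, 0, 0], "gripper": 0.3}
    - {"travel": [0, 0, 0], "angular": [0, 0, 0], "gripper": 0}
    - {"travel": [0, 0, 0], "angular": [0, 0, 0], "gripper": 0}
    - {"travel": [0, 0, 0], "angular": [0, 0, 0], "gripper": 0}
    - {"travel": [0, 0, 0], "angular": [0, 0, 0], "gripper": 0}

```text
t: 13.05
tool_pos: [0.5075, 0.0221, 0.0049]
tool_rot: [2.298, 2.138, 0.003]
contact_force: [-0.5, 0.2, 6.2]
opening: 0.0343
grip_force: 34.7
```

Gripped round the middle, about 7 mm off centre, which I'll allow for. Next I lift and turn it, keeping it level.

step_arm:
  targets:
    - {"travel": [0, 0, 0.02], "angular": [0, 0, 0], "gripper": 0}
    - {"travel": [0, 0, 0.06], "angular": [0, 0, 0], "gripper": 0}
    - {"travel": [0, 0, 0.11], "angular": [0, 0, 0], "gripper": 0}
    - {"travel": [0, 0, 0.17], "angular": [0, 0, 0.04], "gripper": 0}
    - {"travel": [0, 0.02, 0.22], "angular": [0, 0, 0.14], "gripper": 0}
    - {"travel": [-0.01, 0.04, 0.25], "angular": [0, 0, 0.26], "gripper": 0}
    - {"travel": [-0.02, 0.07, 0.25], "angular": [0, 0, 0.38], "gripper": 0}
    - {"travel": [-0.03, 0.11, 0.25], "angular": [0, 0, 0.5], "gripper": 0}
    - {"travel": [-0.04, 0.15, 0.25], "angular": [0, 0, 0.62], "gripper": 0}
    - {"travel": [-0.05, 0.19, 0.25], "angular": [0, 0, 0.74], "gripper": 0}

```text
t: 14.05
tool_pos: [0.4752, 0.137, 0.1534]
tool_rot: [-1.585, -2.712, 0.0]
contact_force: [-0.2, 0.8, -1.1]
opening: 0.0344
grip_force: 35.2
```

step_arm:
  targets:
    - {"travel": [-0.01, 0.04, 0], "angular": [0, 0, 0.12], "gripper": 0}
    - {"travel": [-0.02, 0.08, 0], "angular": [0, 0, 0.24], "gripper": 0}
    - {"travel": [-0.03, 0.12, 0], "angular": [0, 0, 0.36], "gripper": 0}
    - {"travel": [-0.04, 0.16, 0], "angular": [0, 0, 0.48], "gripper": 0}
    - {"travel": [-0.05, 0.19, 0], "angular": [0, 0, 0.6], "gripper": 0}
    - {"travel": [-0.06, 0.22, 0], "angular": [0, 0, 0.7], "gripper": 0}
    - {"travel": [-0.06, 0.23, 0], "angular": [0, 0, 0.76], "gripper": 0}
    - {"travel": [-0.06, 0.23, 0], "angular": [0, 0, 0.76], "gripper": 0}

```text
t: 14.85
tool_pos: [0.4393, 0.2748, 0.1533]
tool_rot: [-0.721, -3.057, 0.0]
contact_force: [-0.0, -0.4, -0.5]
opening: 0.0347
grip_force: 35.2
```

step_arm:
  targets:
    - {"travel": [0, 0, 0], "angular": [0, 0, 0.1], "gripper": 0}
    - {"travel": [0, 0, 0], "angular": [0, 0, 0.22], "gripper": 0}
    - {"travel": [0, 0, 0], "angular": [0, 0, 0.34], "gripper": 0}
    - {"travel": [0, 0, 0], "angular": [0, 0, 0.46], "gripper": 0}
    - {"travel": [0, 0, 0], "angular": [0, 0, 0.58], "gripper": 0}
    - {"travel": [0, 0, 0], "angular": [0, 0, 0.68], "gripper": 0}
    - {"travel": [0, 0, 0], "angular": [0, 0, 0.74], "gripper": 0}
    - {"travel": [0, 0, 0], "angular": [0, 0, 0.74], "gripper": 0}
    - {"travel": [0, 0, 0], "angular": [0, 0, 0.74], "gripper": 0}

```text
t: 15.75
tool_pos: [0.4399, 0.2738, 0.1532]
tool_rot: [0.18, -3.136, 0.0]
contact_force: [0.5, -0.3, -0.7]
opening: 0.0347
grip_force: 35.2
```

```bash
cat > st.py <<'E'
from h import *
snap("top");o=ctrl.get_obs()
R=cv2.Rodrigues(o["tool_rot"])[0];print(o["tool_pos"].round(4),"yaw y",np.degrees(np.arctan2(R[1,1],R[0,1])).round(2),"z",R[:,2].round(4),o["opening"],o["contact_force"].round(1))
E
python3 st.py
```

```text
[0.4399 0.2739 0.1531] yaw y 96.59 z [-2.e-04 -2.e-04 -1.e+00] 0.03406038583945825 [ 0.1  0.1 -1.5]
```

step_arm:
  targets:
    - {"travel": [0.003, 0, -0.03], "angular": [0, 0, 0], "gripper": 0}
    - {"travel": [0.003, 0, -0.08], "angular": [0, 0, 0], "gripper": 0}
    - {"travel": [0.003, 0, -0.13], "angular": [0, 0, 0], "gripper": 0}
    - {"travel": [0.003, 0, -0.16], "angular": [0, 0, 0], "gripper": 0}
    - {"travel": [0.003, 0, -0.18], "angular": [0, 0, 0], "gripper": 0}
    - {"travel": [0.003, 0, -0.18], "angular": [0, 0, 0], "gripper": 0}
    - {"travel": [0.003, 0, -0.18], "angular": [0, 0, 0], "gripper": 0}

```text
t: 16.5
tool_pos: [0.4423, 0.2745, 0.0459]
tool_rot: [-0.183, 3.135, 0.001]
contact_force: [0.3, -0.2, -0.4]
opening: 0.0343
grip_force: 35.2
```

```bash
python3 st.py; cat > v3.py <<'E'
import sys,pickle
from h import *
d,e=snap("top"),snap("side"); o=ctrl.get_obs(); g=o["tool_pos"]; zb=g[2]-.004 if len(sys.argv)<3 else .006
def W(p,L):
    c,n=np.cos(p[2]),np.sin(p[2]); L=np.array(L,float)
    return np.c_[p[0]+c*L[:,0]-n*L[:,1],p[1]+n*L[:,0]+c*L[:,1],L[:,2]]
rect=lambda a,b,z:[(a,b,z),(a,-b,z),(-a,-b,z),(-a,b,z)]
pl=(.4495,.273,-1.453); og=(g[0]+.0077,g[1]-.0011,-1.453)
def ov(d,box,k):
    im=cv2.resize(d["img"][box[1]:box[3],box[0]:box[2],::-1],None,fx=k,fy=k,interpolation=cv2.INTER_CUBIC)
    for p,L,c in((pl,rect(.03,.094,.025),(0,255,0)),(og,rect(.0205,.083,zb+.024),(0,0,255))):
        cv2.polylines(im,[np.round((proj(d,W(p,L))-box[:2]+.5)*k*16).astype(np.int32)],True,c,1,cv2.LINE_AA,4)
    return im
a=ov(d,(130,145,205,280),4.4);b=ov(e,(270,265,425,410),3)
o=np.zeros((600,800,3),np.uint8);o[:a.shape[0],:a.shape[1]]=a;o[:b.shape[0],333:333+b.shape[1]]=b
cv2.imwrite(sys.argv[1],o)
E
python3 v3.py pics/v3.png
```

```text
[0.4428 0.2747 0.0465] yaw y 96.67 z [ 2.2e-03  9.0e-04 -1.0e+00] 0.034446596203737946 [-0.2  0.3 -0.4]
```

View pics/v3.png

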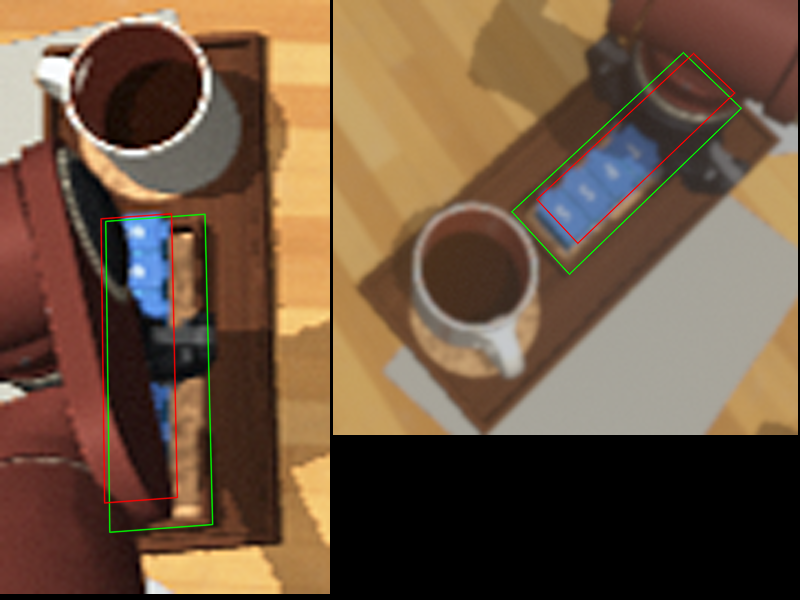

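The top view agrees with the model: the red outline lies on the organiser, whose end is at row 217 and right edge at column 172. The side view agrees within about 2 mm. I'll lower slowly and watch the force.

step_arm:
  targets:
    - {"travel": [-0.0017, -0.001, -0.01], "angular": [0, 0, 0], "gripper": 0}
    - {"travel": [-0.0017, -0.001, -0.02], "angular": [0, 0, 0], "gripper": 0}
    - {"travel": [-0.0017, -0.001, -0.03], "angular": [0, 0, 0], "gripper": 0}
    - {"travel": [-0.0017, -0.001, -0.037], "angular": [0, 0, 0], "gripper": 0}
    - {"travel": [-0.0017, -0.001, -0.037], "angular": [0, 0, 0], "gripper": 0}
    - {"travel": [-0.0017, -0.001, -0.037], "angular": [0, 0, 0], "gripper": 0}

```text
t: 17.25
tool_pos: [0.4406, 0.2736, 0.0227]
tool_rot: [0.183, -3.136, 0.0]
contact_force: [0.5, -0.0, -1.1]
opening: 0.0343
grip_force: 35.2
```

step_arm:
  targets:
    - {"travel": [0.0015, 0, -0.006], "angular": [0, 0, 0], "gripper": 0}
    - {"travel": [0.0015, 0, -0.012], "angular": [0, 0, 0], "gripper": 0}
    - {"travel": [0.0015, 0, -0.016], "angular": [0, 0, 0], "gripper": 0}
    - {"travel": [0.0015, 0, -0.018], "angular": [0, 0, 0], "gripper": 0}
    - {"travel": [0.0015, 0, -0.018], "angular": [0, 0, 0], "gripper": 0}
    - {"travel": [0.0015, 0, -0.018], "angular": [0, 0, 0], "gripper": 0}

```text
t: 17.85
tool_pos: [0.4417, 0.2737, 0.0121]
tool_rot: [-0.183, 3.136, -0.0]
contact_force: [0.2, 0.8, 0.3]
opening: 0.0343
grip_force: 35.2
```

step_arm:
  targets:
    - {"travel": [0, 0, -0.0015], "angular": [0, 0, 0], "gripper": 0}
    - {"travel": [0, 0, -0.003], "angular": [0, 0, 0], "gripper": 0}
    - {"travel": [0, 0, -0.003], "angular": [0, 0, 0], "gripper": 0}
    - {"travel": [0, 0, -0.003], "angular": [0, 0, 0], "gripper": 0}

```text
t: 18.25
tool_pos: [0.4419, 0.2738, 0.011]
tool_rot: [-0.183, 3.136, 0.0]
contact_force: [-2.6, -1.4, 4.7]
opening: 0.0346
grip_force: 35.6
```

It is resting on the floor of the place (4.7 N at the expected height). I'll release part-way and lift clear.

step_arm:
  targets:
    - {"travel": [0, 0, 0.001], "angular": [0, 0, 0], "gripper": 0.5}
    - {"travel": [0, 0, 0.001], "angular": [0, 0, 0], "gripper": 0.6}
    - {"travel": [0, 0, 0.001], "angular": [0, 0, 0], "gripper": 0.65}
    - {"travel": [0, 0, 0.001], "angular": [0, 0, 0], "gripper": 0.65}
    - {"travel": [0, 0, 0.03], "angular": [0, 0, 0], "gripper": 0.65}
    - {"travel": [0, 0, 0.08], "angular": [0, 0, 0], "gripper": 0.65}
    - {"travel": [0, 0, 0.15], "angular": [0, 0, 0], "gripper": 0.65}
    - {"travel": [0, 0, 0.23], "angular": [0, 0, 0], "gripper": 0.65}
    - {"travel": [0, 0, 0.3], "angular": [0, 0, 0], "gripper": 0.65}
    - {"travel": [0, -0.08, 0.35], "angular": [0, 0, 0], "gripper": 0.65}

```text
t: 19.25
tool_pos: [0.4428, 0.2337, 0.2213]
tool_rot: [-0.191, 3.13, 0.004]
contact_force: [0.9, -1.6, -0.0]
opening: 0.0555
grip_force: 0.0
```

step_arm:
  targets:
    - {"travel": [0, -0.08, 0], "angular": [0, 0, 0], "gripper": 0.65}
    - {"travel": [0, -0.16, 0], "angular": [0, 0, 0], "gripper": 0.65}
    - {"travel": [0, -0.24, 0], "angular": [0, 0, 0], "gripper": 0.65}
    - {"travel": [0, -0.32, 0], "angular": [0, 0, 0], "gripper": 0.65}
    - {"travel": [0, -0.4, 0], "angular": [0, 0, 0], "gripper": 0.65}
    - {"travel": [0, -0.48, 0], "angular": [0, 0, 0], "gripper": 0.65}
    - {"travel": [0, -0.48, 0], "angular": [0, 0, 0], "gripper": 0.65}
    - {"travel": [0, -0.48, 0], "angular": [0, 0, 0], "gripper": 0.65}

```text
t: 20.05
tool_pos: [0.4415, -0.0576, 0.2167]
tool_rot: [0.179, -3.136, -0.001]
contact_force: [-0.5, 0.3, 0.8]
opening: 0.0552
grip_force: 0.0
```

```bash
sed -i 's/og=(g\[0\]+.0077,g\[1\]-.0011,-1.453)/og=(.4495,.2728,-1.453)/' v3.py; python3 v3.py pics/v4.png 1; python3 st.py
```

```text
[ 0.4417 -0.0556  0.2167] yaw y 96.79 z [-2.e-04  4.e-04 -1.e+00] 0.055458513075425916 [-0.5  0.3  0.2]
```

View pics/v4.png

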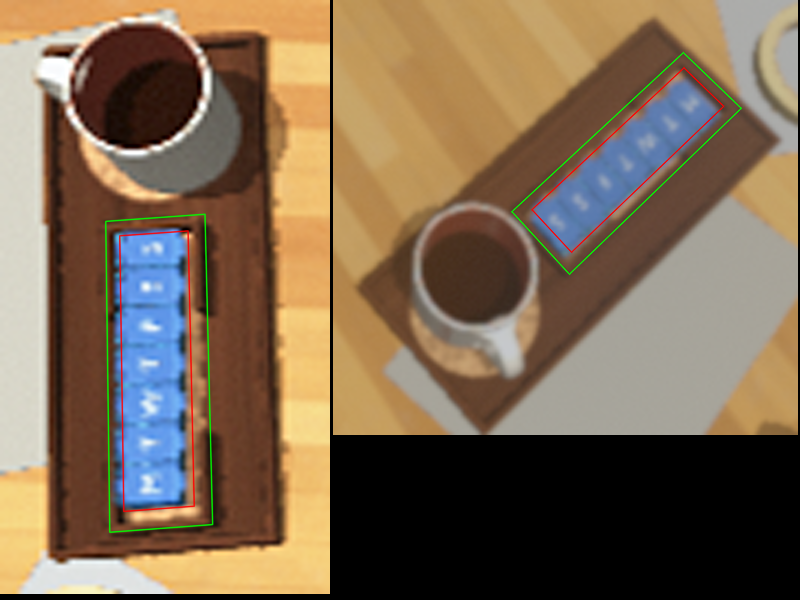

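The organiser (top crop columns 117–187, rows 232–508) lies flat, lids up, inside the walls with cork showing beside it. The mug hasn't moved. I'll hand the job in.

```bash
python3 -c "
from station import ctrl
print(ctrl.finish_job())"
```

```text
the job is handed in; nothing more can be done
None
```

The job is handed in after about 20 s on the robot's clock: the catch was the pad nearest the mouth, and the organiser now lies flat, lids up, in its place on the tray, with the mug not moved; the hand-in gave no verdict.

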